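Close up the bench tool chest

TASK

Close up the small tool chest with the fingertips alone, pinching and lifting nothing: first push both pulled-out drawers fully home, and only when both are in, push the raised lid down until it is fully shut. Do not shove, tip or lift the chest itself, and leave the things around it and in its tray where they are.

Things in the scene. Friction and masses are not known exactly. Their poses are not given: they have to be found in the camera images.
- chest: Grey steel tool chest, loose, 5 to 6 kg, 170 deep (x), 260 wide (y), 145 high. Origin: centre of underside. Its x points from front to back (yaw up to 0.28 rad), y to its left seen from the robot. From below: 40 mm plinth, two equal drawers side by side, open tray (floor 108, rim 145 high), lid hinged along the back. Front face at x = -85. Pushes under 25 N do not shift it
- drawer_left (a joint): How far the left (+y) drawer is pulled out, in m: 0 is fully home (hard stop), it grows towards the chest's -x up to 0.11; starts 0.03 to 0.075. About 2 N of friction; it stays where it is left
- drawer_right (a joint): The same for the right (-y) drawer, independent of the left
- lid (a joint): Opening angle of the lid in rad: 0 is shut flat on the tray rim, it grows as the front edge rises; starts 0.75 to 1.25, stops at 1.6. Stiff friction hinge (0.38 N m): the lid stays at any angle and takes about 1 to 3 N at its free edge to push down
- drawer_left_front (a point): Point on the outer face of the left drawer's front, middle of its width, 75 mm above the chest's underside; moves with the drawer, axes as the chest's. The front is 118 wide, from 42 to 100 mm high; shut, it stands 6 mm proud of the chest's face. Below the point a 70 mm wide lip, 47 to 53 mm high, stands out 14 mm farther
- drawer_right_front (a point): The same point on the right drawer's front
- lid_hinge (a point): Middle of the lid's hinge line, on the lid's underside, 145.5 mm above the chest's underside and 85 mm behind its centre. The lid turns about the chest's y. Axes turn with the lid: -x runs along it to the free edge, z is the normal of its outer (upper) face
- lid_edge (a point): Middle of the free (front) edge of the lid on its outer face, 174 mm from the hinge; the lid is a plain steel plate 7 thick and 260 wide, with no knob. Moves with the lid, axes as at lid_hinge
- bearing: Steel ball bearing, 26 across, 9 high, lying flat in the left half of the chest's tray; origin centre of underside. Leave it
- knuckle: White printed knuckle part, about 50 x 18 x 18, lying in the right half of the chest's tray; origin centre of underside. Leave it
- finger_link: White printed finger link, about 62 x 18 x 18 high, lying on the bench before the left drawer, low enough for the drawers to pass over; origin centre of underside. Leave it
- screwdriver: Screwdriver 180 long, under 40 high, lying across the bench before the right drawer, low enough for the drawer to pass over; origin mid-length, underside. Leave it
- jar: Closed amber glass jar, 56 across, 85 high, standing beside the chest, on either side; origin centre of underside. Leave it
- mug: White mug, 76 across plus handle, 90 high, standing beside the chest on the other side; origin centre of underside. Leave it
- headset: Magnifier headset, 180 x 145 x 55 high, lying at the left side of the bench; origin centre of underside. Leave it

How it is judged (in metres and radians):
On the way, in this order (a step that is already met when the one before it is completed fails the run):
1. both drawers are fully home (within 5 mm) while the lid is still raised (value of joint each of drawer_left, drawer_right below 0.005 m and value of joint lid above 0.3 rad), for 0.2 s.
2. the lid is shut (value of joint lid below 0.04 rad), for 0.2 s.
At the end, for the whole second after the job is handed in: Both drawers are within 5 mm of fully home, the lid is within 0.04 rad of shut (about 7 mm at its edge), and the chest stands still and level within 25 mm of where it was (value of joint each of drawer_left, drawer_right below 0.005 m and value of joint lid below 0.04 rad and distance of chest from where it was at the start of the episode below 0.025 m and linear speed of chest below 0.02 m/s and angle between chest's own z axis and vertical below 0.08 rad); the robot touches nothing.
It fails at once if a thing on the bench around the chest is shifted by more than 25 mm, lifted or carried (distance of any of jar, mug, headset, screwdriver, finger_link from where it was at the start of the episode above 0.025 m).
It fails at once if a part in the tray is shifted by more than 40 mm, lifted or carried (distance of any of bearing, knuckle from where it was at the start of the episode above 0.04 m).
It fails at once if the chest is shoved more than 25 mm from its place, or carried (distance of chest from where it was at the start of the episode above 0.025 m).
It fails at once if the chest is lifted off the bench or tipped (more than 10 mm or 0.08 rad) (height (world z) of chest above 0.01 m or angle between chest's own z axis and vertical above 0.08 rad).
It also fails if it takes over 64 s, if anything falls off the work surface, if the arm or the gripper's body presses on something with over 40 N, if the wrist force passes 120 N, or if a joint passes its speed limit or range.

ROBOT

A 6-joint arm with a two-finger parallel gripper is mounted at the origin on the work surface. World frame = base frame: x ahead of the robot, y to its left, z up, the work surface at z = 0. Lengths are in m, angles in degrees, forces in N, time in s.
With the tool pointing down it reaches from about 0.4 to 0.825 m from the base axis. Payload 7 kg.
Tool frame: the origin (TCP) lies on the centre line of the jaws, within the pads' length; the fingertips stand 14 mm ahead of it and the grasp point (between the pads) lies 5 mm behind it; z points along the fingers, y is the line along which they close (so a half turn about z gives the same grasp; the last joint's range is limited). The gripper opens to 88 mm and grips with 3 to 60 N. Pads are 19 mm wide; open, the fingers measure 130 mm over their backs; the gripper's body (78 mm by 193 mm) begins 47 mm behind the grasp point.
Start: joints at [92.538, 20.546, 0.682, 0, -70.136, -16.507], TCP at [0.163, 0.655, 0.241] pointing down, gripper open.
Joint ranges: [-176.03, 176.03], [-82.01, 121.73], [-58.28, 71.71], [-173.87, 95.51], [-174.79, -0.11], [-173.66, 173.66]. Speed limits (degrees/s): [136.94, 136.94, 172.46, 180, 180, 180].

INTERFACE

Orientations are given as [roll, pitch, yaw] about the fixed x, y, z axes, in that order (R = Rz(yaw) Ry(pitch) Rx(roll)).
In Python, from plant import r gives the robot as it stands.
- The arm moves only by the tool send_rows, never from a script. Its argument "steps" is a list of rows, each an object with "dp": the shift along the tool's x, y, z in mm, a list of three; "roll": the turn about the tool's z in rad; "jaw": the opening in per cent of the stroke, from 0 (shut) to 100 (fully open). In form: [{"dp": [tx, ty, tz], "roll": roll, "jaw": jaw}, ...]. A call has 1 to 5 rows; each row is the pose to reach, as a shift and turn from the pose commanded when the call began, along the tool's axes at that moment; what a row does not reach only later rows make up. A row lasts 1/8 s, in which the tool goes at most 62.5 mm and 10.7 degrees, less where a joint would pass 70% of its speed; a pose out of reach is approached as far as the arm can. A call with a gripper value outside its range is refused whole. The fingers move at their own pace and stop on an object; "newtons" is the grip in N (left out, the last holds). Time passes only in rows, so rows that repeat a pose let the fingers close. It gives the time, the measured TCP pose, the force, the opening and the grip force at its end, in the units of the state.
- r.get_state(): the state, without advancing time (a new reading comes with each control period).
- r.capture(name): name is "side" or "top"; returns a dict with "image" (420x560x3 uint8, blue, green, red), "K" (3x3 intrinsics, pixels), "dist" ([k1, k2, p1, p2, k3] as OpenCV has them; the pictures are not rectified), "rvec" (rotation vector, rad) and "tvec" (3), from world to camera coordinates, as OpenCV has them. Camera axes: x right, y down, z forward; pixel columns grow to the right and rows downward; lengths in m; the calibration is good to about 2 mm. A picture is of the moment at which its call begins. There is no depth.
- r.close_job(): hands the job in; it is judged then, once.
The state is a dict: "time_s": time; "joints": joint angles; "qd": joint speeds; "joint_torque": joint torques, N m; "tcp_pos": TCP position; "eef_rot": TCP orientation; "contact_force": force on the tool from outside, world axes, zero at the start; "moment": the same for the moment, N m; "gripper_width": finger opening in m; "gripper_force": force on a finger pad.
Only numpy, scipy, OpenCV 4.12 (cv2) and the standard library are available. Lean on these libraries where they do the work, as an engineer would, in place of code of your own. Each camera call takes 0.05 s, during which the arm holds its last target. There are 200 camera calls.

## Working session

There is one attempt and no reset: what is moved stays moved. The work goes in short steps, Python scripts to look and compute and a tool call to move; the robot and the scene stay as the last step left them, time stands still between calls to the robot, and variables do not carry over. Pictures are saved under pics/ and viewed, at most 10 in all, crops included, and the job is handed in when it is done.

Besides the shell and the picture viewer there is one more tool, called after "Call:" in YAML: its name, and indented under it one key for each argument. send_rows: Moves the arm, as the interface text tells. Its arguments: {"type":"object","properties":{"steps":{"type":"array","items":{"type":"object","properties":{"dp":{"type":"array","items":{"type":"number"}},"roll":{"type":"number"},"jaw":{"type":"number"}}}},"newtons":{"type":"number"}},"required":["steps"]}

```bash
mkdir -p pics
python3 - <<'E'
from plant import r
import cv2,pickle
for n in("side","top"):
    c=r.capture(n);cv2.imwrite(f"pics/{n}0.png",cv2.resize(c["image"],(800,600),interpolation=cv2.INTER_CUBIC));pickle.dump(c,open(n+"0.pkl","wb"))
    print(n,c["K"],c["dist"],c["rvec"],c["tvec"])
print(r.get_state())
E
```

```text
side [[526.7316005    0.         275.56340734]
 [  0.         526.7316005  210.05889589]
 [  0.           0.           1.        ]] [0.02027475 0.         0.         0.         0.        ] [ 2.19765877 -0.33584701  0.16616849] [-0.5090032   0.27513945  1.27968356]
top [[389.47897021   0.         279.96161177]
 [  0.         389.47897021 207.6795318 ]
 [  0.           0.           1.        ]] [-0.03982775  0.          0.          0.          0.        ] [ 2.13268994 -2.10789544  0.21307373] [0.15497863 0.60038331 1.13348931]
{'time_s': 0.1, 'joints': array([ 9.25371806e+01,  2.05875060e+01,  6.37800140e-01, -1.94163545e-02,
       -7.01365527e+01, -1.65065892e+01]), 'qd': array([ 0.06882077, -0.09560806,  0.15821023,  0.05492955,  0.01934315,
       -0.08452522]), 'joint_torque': array([-1.29323849e-03, -5.84163594e+01,  2.93750936e+01,  7.01550364e+00,
        1.01313181e-02, -6.07211655e-05]), 'tcp_pos': array([0.16286569, 0.65460681, 0.23969982]), 'eef_rot': array([ 1.79912110e+02, -7.00950802e-03, -1.39760143e+01]), 'contact_force': array([-0.13929787, -0.13742472, -0.3514054 ]), 'moment': array([ 0.01319993, -0.0531868 ,  0.00638799]), 'gripper_force': 0.0, 'gripper_width': 0.087850848300017}
```

View pics/side0.png

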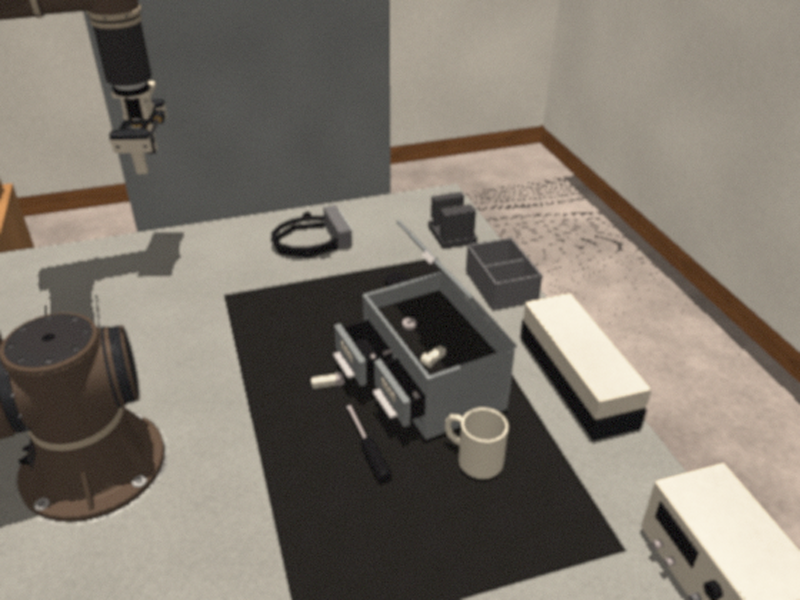

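View pics/top0.png

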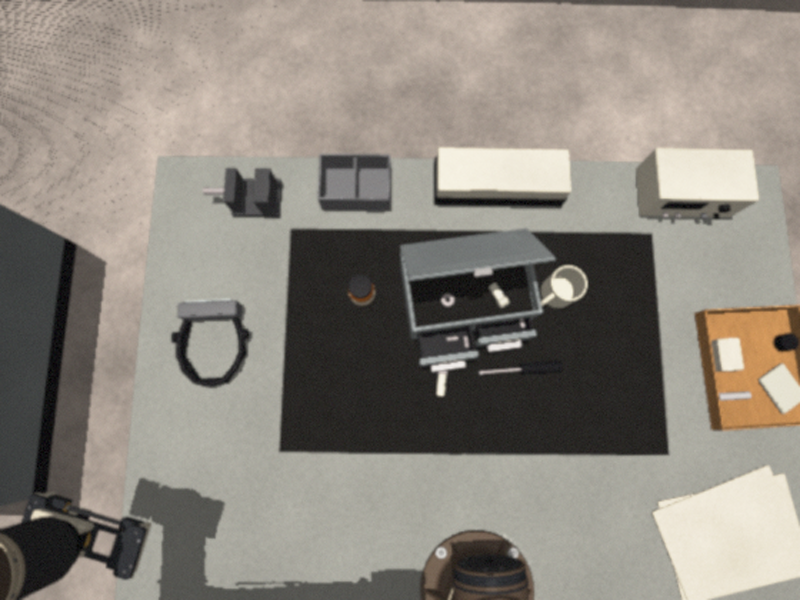

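The side view shows the chest with both drawers out: left front about (350,355), right about (392,392), lid seen nearly edge-on from (400,222). The top view shows the chest at (470,290), with its lid edge from (402,245) to (553,258), jar on the left and mug on the right. Next, enlarged crops.

Run:
```python
import cv2,pickle
t=pickle.load(open("top0.pkl","rb"))["image"];s=pickle.load(open("side0.pkl","rb"))["image"]
# top crop: x 270..410,y 155..260 ; x5.7
def crop(im,x,y,w,h,n):
    cv2.imwrite(n,cv2.resize(im[y:y+h,x:x+w],(800,600),interpolation=cv2.INTER_CUBIC))
crop(t,270,155,140,105,"pics/topc.png")
crop(s,210,145,160,120,"pics/sidec.png")
```

```text
(no output)
```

View pics/topc.png

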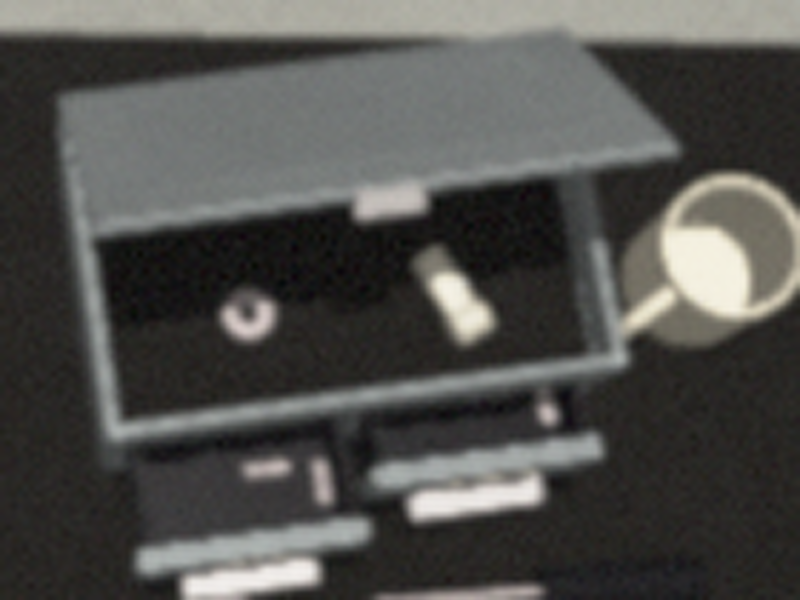

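View pics/sidec.png

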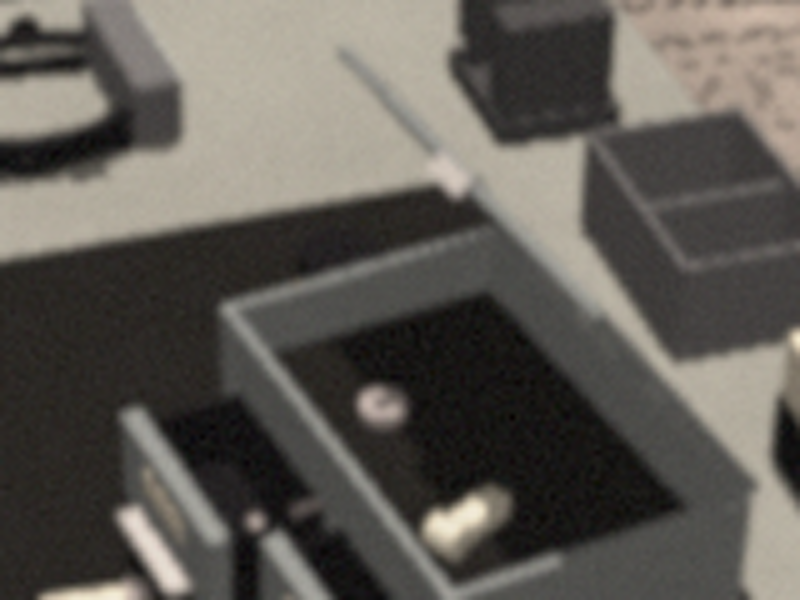

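```bash
cat > geo.py <<'E'
import cv2,numpy as np,pickle
from scipy.optimize import least_squares
def proj(c,P): return cv2.projectPoints(np.array(P,float),c["rvec"],c["tvec"],c["K"],c["dist"])[0].reshape(-1,2)
def W(p,P):
    x,y,a=p[:3];c,s=np.cos(a),np.sin(a);P=np.array(P,float)
    return np.c_[x+c*P[:,0]-s*P[:,1],y+s*P[:,0]+c*P[:,1],P[:,2]]
def lid(p,r,y,n):
    a=p[5];return [.085-r*np.cos(a)+n*np.sin(a),y,.1455+r*np.sin(a)+n*np.cos(a)]
E
python3 - <<'E'
from geo import *
T=pickle.load(open("top0.pkl","rb"));S=pickle.load(open("side0.pkl","rb"))
ct=lambda u,v:((u+.5)/5.7143-.5+270,(v+.5)/5.7143-.5+155)
cs=lambda u,v:((u+.5)/5-.5+210,(v+.5)/5-.5+145)
def model(p):
    dl,dr,yc=p[3],p[4],p[6]
    R=[(-.085,.13,.145),(-.085,-.13,.145)]
    DL=[(-.091-dl,yc+.059,.1),(-.091-dl,yc-.059,.1)];DR=[(-.091-dr,-yc+.059,.1),(-.091-dr,-yc-.059,.1)]
    L=[lid(p,.174,.13,.007),lid(p,.174,-.13,.007),lid(p,0,.13,.007),lid(p,0,-.13,.007)]
    return W(p,R+DL+DR+L),W(p,R+[(.085,-.13,.145)]+DL+[L[0]])
ot=[ct(*q) for q in[(112,440),(628,362),(140,577),(372,540),(375,490),(603,457),(95,235),(680,155),(60,97),(567,32)]]
os_=[cs(*q) for q in[(225,303),(450,597),(752,487),(120,412),(222,540),(342,50)]]
def res(p):
    a,b=model(p);return np.r_[(proj(T,a)-ot).ravel(),(proj(S,b)-os_).ravel()]
f=least_squares(res,[.6,0,.1,.05,.04,1,.062],loss="soft_l1")
np.save("fit.npy",f.x);print(f.x.round(4));print(res(f.x).reshape(-1,2).round(1).tolist())
p=f.x
print("DLfront",W(p,[(-.091-p[3],p[6],.075)]),"DRfront",W(p,[(-.091-p[4],-p[6],.075)]),"edge",W(p,[lid(p,.174,0,.007)]))
print("lid closed edge",W(p,[(-.089,0,.1525)]))
E
```

```text
[0.6185 0.0218 0.1533 0.058  0.0339 0.9156 0.0623]
[[-0.6, -0.4], [-0.0, 0.3], [0.3, -1.0], [-0.0, -0.3], [0.3, -0.1], [0.1, -0.0], [-0.1, 0.0], [0.1, -0.1], [-0.3, -0.6], [-0.5, -1.2], [-0.9, 0.3], [-0.2, 0.9], [0.5, 1.9], [0.2, -0.1], [-2.3, 0.6], [-1.1, -0.7]]
DLfront [[0.4617576  0.06059497 0.075     ]] DRfront [[ 0.50458797 -0.05882189  0.075     ]] edge [[0.60320551 0.01942903 0.28773671]]
lid closed edge [[0.53053498 0.00820299 0.1525    ]]
```

The fit agrees to about a pixel: yaw 0.153, drawers out 58 and 34 mm, lid at 0.92. I'll move with the jaw shut to a standoff at the left drawer.

Call:
send_rows:
  steps:
    - {"dp": [37, 47, 0], "roll": -0.08, "jaw": 0}
    - {"dp": [74, 94, 0], "roll": -0.16, "jaw": 0}
    - {"dp": [111, 141, 0], "roll": -0.24, "jaw": 0}
    - {"dp": [148, 188, 0], "roll": -0.32, "jaw": 0}
    - {"dp": [185, 235, 0], "roll": -0.397, "jaw": 0}

```text
time_s: 0.72
tcp_pos: [0.2861, 0.3803, 0.2404]
eef_rot: [180.0, 0.0, 8.9]
contact_force: [1.6, 1.0, 0.7]
gripper_width: 0.0429
gripper_force: 0.0
```

```bash
cat > go.py <<'E'
from plant import r
import sys,numpy as np
from scipy.spatial.transform import Rotation as R
def go(*ts):
    s=r.get_state();M=R.from_euler("xyz",s["eef_rot"],degrees=True).as_matrix()
    print(s["time_s"],s["tcp_pos"].round(4),s["eef_rot"].round(2),s["contact_force"].round(1),s["gripper_width"])
    for t in ts: print("dp mm",(M.T@(np.array(t)-s["tcp_pos"])*1000).round(1))
if __name__=="__main__": go(*[eval(a) for a in sys.argv[1:]])
E
python3 go.py "[.432,.056,.2]" "[.432,.056,.101]"
```

```text
0.725 [0.2861 0.3803 0.2404] [179.99   0.     8.95] [1.6 1.  0.7] 0.042945637885989756
dp mm [ 93.6 343.   40.4]
dp mm [ 93.7 343.  139.4]
```

Call:
send_rows:
  steps:
    - {"dp": [20, 58, 0], "roll": 0, "jaw": 0}
    - {"dp": [40, 116, 0], "roll": 0, "jaw": 0}
    - {"dp": [60, 174, 0], "roll": 0, "jaw": 0}
    - {"dp": [78, 232, 0], "roll": 0, "jaw": 0}
    - {"dp": [90, 290, 20], "roll": 0, "jaw": 0}

```text
time_s: 1.35
tcp_pos: [0.4203, 0.1081, 0.2216]
eef_rot: [-179.9, -0.2, 8.8]
contact_force: [0.6, -0.2, 0.8]
gripper_width: 0.0006
gripper_force: 0.0
```

Call:
send_rows:
  steps:
    - {"dp": [4, 40, 30], "roll": 0, "jaw": 0}
    - {"dp": [4, 53, 80], "roll": 0, "jaw": 0}
    - {"dp": [4, 53, 119], "roll": 0, "jaw": 0}
    - {"dp": [4, 53, 119], "roll": 0, "jaw": 0}

```text
time_s: 1.85
tcp_pos: [0.429, 0.0562, 0.0994]
eef_rot: [179.9, 0.3, 8.7]
contact_force: [0.3, 0.8, -0.6]
gripper_width: 0.0002
gripper_force: 0.0
```

```bash
python3 go.py "[.432,.056,.101]"
python3 - <<'E'
from plant import r
import cv2
im=r.capture("side")["image"]
cv2.imwrite("pics/s1.png",cv2.resize(im[145:325,170:410],(800,600),interpolation=cv2.INTER_CUBIC))
E
```

```text
1.85 [0.429  0.0562 0.0994] [179.86   0.34   8.72] [ 0.3  0.8 -0.6] 0.0001902606364955026
dp mm [ 2.9  0.6 -1.6]
```

View pics/s1.png

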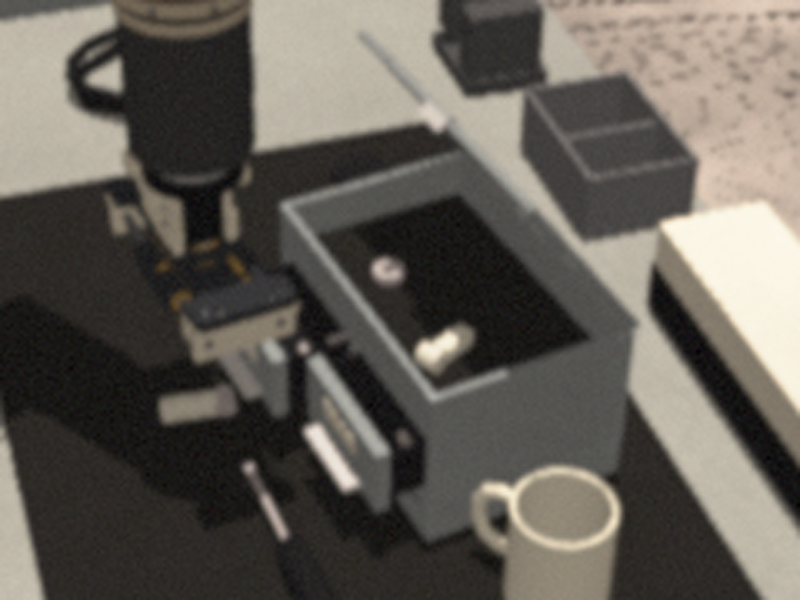

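The gripper stands in front of the left drawer (around 240,320), and clear of everything. Pushing now.

Call:
send_rows:
  steps:
    - {"dp": [12, 0, -3], "roll": 0, "jaw": 0}
    - {"dp": [24, 0, -3], "roll": 0, "jaw": 0}
    - {"dp": [34, 0, -3], "roll": 0, "jaw": 0}
    - {"dp": [46, 0, -3], "roll": 0, "jaw": 0}
    - {"dp": [58, 0, -3], "roll": 0, "jaw": 0}

```text
time_s: 2.52
tcp_pos: [0.4891, 0.0666, 0.1046]
eef_rot: [180.0, 0.0, 8.8]
contact_force: [-2.5, 0.9, 1.2]
gripper_width: 0.0004
gripper_force: 1.2
```

Call:
send_rows:
  steps:
    - {"dp": [6, 0, 0], "roll": 0, "jaw": 0}
    - {"dp": [12, 0, 0], "roll": 0, "jaw": 0}
    - {"dp": [16, 0, 0], "roll": 0, "jaw": 0}
    - {"dp": [16, 0, 0], "roll": 0, "jaw": 0}

```text
time_s: 3.02
tcp_pos: [0.5046, 0.0691, 0.1046]
eef_rot: [-180.0, -0.0, 8.8]
contact_force: [-0.2, -0.0, 0.1]
gripper_width: 0.0005
gripper_force: 0.0
```

Call:
send_rows:
  steps:
    - {"dp": [1, 0, 0], "roll": 0, "jaw": 0}
    - {"dp": [2, 0, 0], "roll": 0, "jaw": 0}
    - {"dp": [3, 0, 0], "roll": 0, "jaw": 0}
    - {"dp": [4, 0, 0], "roll": 0, "jaw": 0}

```text
time_s: 3.52
tcp_pos: [0.5081, 0.0696, 0.1046]
eef_rot: [-180.0, 0.0, 8.8]
contact_force: [-2.2, -0.2, 0.9]
gripper_width: -0.0001
gripper_force: 1.0
```

Call:
send_rows:
  steps:
    - {"dp": [1, 0, 0], "roll": 0, "jaw": 0}
    - {"dp": [2, 0, 0], "roll": 0, "jaw": 0}

```text
time_s: 3.78
tcp_pos: [0.5086, 0.0696, 0.1044]
eef_rot: [180.0, 0.2, 8.8]
contact_force: [-11.0, 2.4, 8.8]
gripper_width: 0.0004
gripper_force: 5.3
```

Call:
send_rows:
  steps:
    - {"dp": [1, 0, 0], "roll": 0, "jaw": 0}
    - {"dp": [2, 0, 0], "roll": 0, "jaw": 0}

```text
time_s: 4.03
tcp_pos: [0.5087, 0.0694, 0.1042]
eef_rot: [180.0, 0.4, 8.7]
contact_force: [-19.0, 4.4, 14.6]
gripper_width: 0.0002
gripper_force: 9.0
```

Left drawer is at its stop (finger at chest-x -101, as expected). Moving on to the right one.

Call:
send_rows:
  steps:
    - {"dp": [-30, 0, 0], "roll": 0, "jaw": 0}
    - {"dp": [-58, 0, 0], "roll": 0, "jaw": 0}
    - {"dp": [-58, 50, 0], "roll": 0, "jaw": 0}
    - {"dp": [-58, 100, 0], "roll": 0, "jaw": 0}
    - {"dp": [-58, 126, 0], "roll": 0, "jaw": 0}

```text
time_s: 4.65
tcp_pos: [0.4748, -0.0648, 0.105]
eef_rot: [180.0, -0.1, 8.7]
contact_force: [0.3, 0.4, 0.2]
gripper_width: 0.0008
gripper_force: 0.0
```

Call:
send_rows:
  steps:
    - {"dp": [8, 0, 0], "roll": 0, "jaw": 0}
    - {"dp": [16, 0, 0], "roll": 0, "jaw": 0}
    - {"dp": [26, 0, 0], "roll": 0, "jaw": 0}
    - {"dp": [36, 0, 0], "roll": 0, "jaw": 0}
    - {"dp": [44, 0, 0], "roll": 0, "jaw": 0}

```text
time_s: 5.28
tcp_pos: [0.518, -0.0559, 0.1044]
eef_rot: [-180.0, 0.0, 8.8]
contact_force: [-2.2, 0.7, 2.0]
gripper_width: 0.0001
gripper_force: 1.1
```

Run:
```python
from plant import r
import numpy as np
p=np.load("fit.npy");t=r.get_state();d=t["tcp_pos"][:2]-p[:2];c,s=np.cos(p[2]),np.sin(p[2])
print(c*d[0]+s*d[1],-s*d[0]+c*d[1],t["tcp_pos"],t["contact_force"])
```

```text
-0.1112122425408188 -0.061443218158294205 [ 0.51796352 -0.05591106  0.10444979] [-2.18254744  0.72220797  1.96033459]
```

10 mm to go.

Call:
send_rows:
  steps:
    - {"dp": [3, 0, 0], "roll": 0, "jaw": 0}
    - {"dp": [6, 0, 0], "roll": 0, "jaw": 0}
    - {"dp": [8, 0, 0], "roll": 0, "jaw": 0}
    - {"dp": [9, 0, 0], "roll": 0, "jaw": 0}
    - {"dp": [10, 0, 0], "roll": 0, "jaw": 0}

```text
time_s: 5.9
tcp_pos: [0.5271, -0.055, 0.1045]
eef_rot: [-180.0, 0.0, 8.8]
contact_force: [-2.7, 1.6, -0.8]
gripper_width: 0.0002
gripper_force: 1.0
```

Call:
send_rows:
  steps:
    - {"dp": [1, 0, 0], "roll": 0, "jaw": 0}
    - {"dp": [2, 0, 0], "roll": 0, "jaw": 0}

```text
time_s: 6.15
tcp_pos: [0.5279, -0.0549, 0.1044]
eef_rot: [-180.0, 0.2, 8.8]
contact_force: [-9.7, 1.5, 5.6]
gripper_width: 0.0002
gripper_force: 4.4
```

Right drawer reaches the same stop position. A little firmer press, then retreat and rise.

Call:
send_rows:
  steps:
    - {"dp": [1, 0, 0], "roll": 0, "jaw": 0}
    - {"dp": [1.5, 0, 0], "roll": 0, "jaw": 0}
    - {"dp": [-20, 0, 0], "roll": 0, "jaw": 0}
    - {"dp": [-45, 0, 0], "roll": 0, "jaw": 0}
    - {"dp": [-45, 0, -50], "roll": 0, "jaw": 0}

```text
time_s: 6.78
tcp_pos: [0.4815, -0.0623, 0.1525]
eef_rot: [180.0, 0.4, 8.7]
contact_force: [2.6, 0.1, 1.1]
gripper_width: 0.0007
gripper_force: 0.0
```

Call:
send_rows:
  steps:
    - {"dp": [0, -15, -58], "roll": 0, "jaw": 0}
    - {"dp": [0, -30, -116], "roll": 0, "jaw": 0}
    - {"dp": [0, -45, -174], "roll": 0, "jaw": 0}
    - {"dp": [0, -60, -215], "roll": 0, "jaw": 0}
    - {"dp": [0, -60, -215], "roll": 0, "jaw": 0}

```text
time_s: 7.4
tcp_pos: [0.4776, -0.0014, 0.3739]
eef_rot: [-180.0, -0.5, 8.8]
contact_force: [-0.6, 0.4, -0.5]
gripper_width: 0.0004
gripper_force: 0.0
```

```bash
cat > ch.py <<'E'
from geo import *
from plant import r
p=np.load("fit.npy");t=r.get_state();d=t["tcp_pos"][:2]-p[:2];c,s=np.cos(p[2]),np.sin(p[2])
print("chest xyz of tcp mm",(1e3*np.array([c*d[0]+s*d[1],-s*d[0]+c*d[1],t["tcp_pos"][2]])).round(1),t["eef_rot"].round(2),t["contact_force"].round(1),t["time_s"])
E
python3 ch.py
python3 - <<'E'
import numpy as np
for a in(.95,.9156,.8,.7,.6,.5,.4,.3,.2,.1,.05,0):
    print(a,(1e3*np.array([.095-.155*np.cos(a)+.007*np.sin(a),.1595+.155*np.sin(a)+.007*np.cos(a)])).round(1))
from plant import r
import cv2
im=r.capture("side")["image"]
cv2.imwrite("pics/s2.png",cv2.resize(im[115:295,200:440],(800,600),interpolation=cv2.INTER_CUBIC))
E
```

```text
chest xyz of tcp mm [-142.8   -1.4  373.9] [-179.95   -0.52    8.84] [-0.6  0.4 -0.5] 7.4
0.95 [ 10.5 289.7]
0.9156 [  6.1 286.7]
0.8 [ -8.  275.6]
0.7 [-19.  264.7]
0.6 [-29.  252.8]
0.5 [-37.7 240. ]
0.4 [-45.  226.3]
0.3 [-51. 212.]
0.2 [-55.5 197.2]
0.1 [-58.5 181.9]
0.05 [-59.5 174.2]
0 [-60.  166.5]
```

View pics/s2.png

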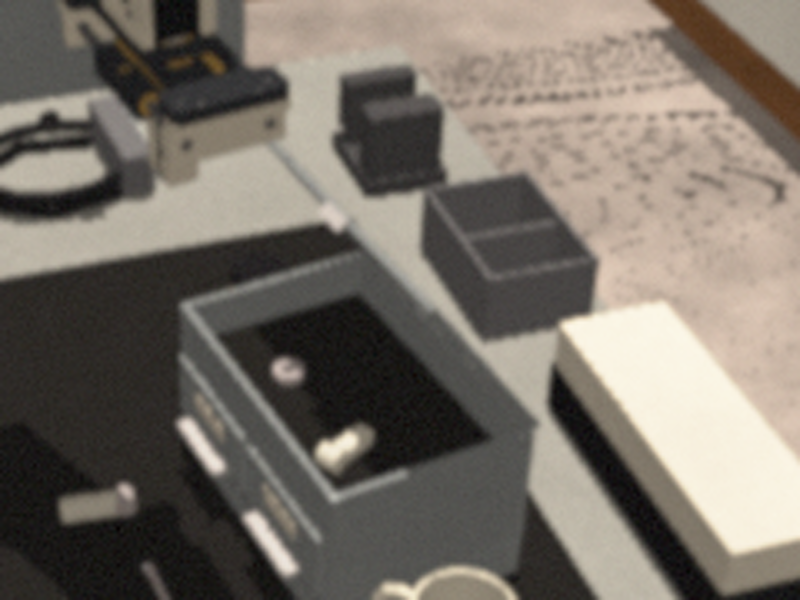

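Both drawer fronts are flush, at (210,420) and (280,510) in the crop, and the lid is still up. Moving over the lid next.

Call:
send_rows:
  steps:
    - {"dp": [56, 0, 0], "roll": 0, "jaw": 0}
    - {"dp": [112, 0, 0], "roll": 0, "jaw": 0}
    - {"dp": [155, 0, 0], "roll": 0, "jaw": 0}
    - {"dp": [155, 0, 40], "roll": 0, "jaw": 0}
    - {"dp": [155, 0, 65], "roll": 0, "jaw": 0}

```text
time_s: 8.07
tcp_pos: [0.6286, 0.021, 0.3004]
eef_rot: [180.0, 0.2, 8.7]
contact_force: [-1.5, -0.8, 0.6]
gripper_width: 0.0005
gripper_force: 0.0
```

```bash
python3 ch.py
```

```text
chest xyz of tcp mm [  9.9  -2.4 300.4] [179.98   0.25   8.73] [-1.5 -0.8  0.6] 8.075
```

Call:
send_rows:
  steps:
    - {"dp": [-4, 0, 13], "roll": 0, "jaw": 0}
    - {"dp": [-16, 0, 23], "roll": 0, "jaw": 0}
    - {"dp": [-27, 0, 34], "roll": 0, "jaw": 0}
    - {"dp": [-37, 0, 46], "roll": 0, "jaw": 0}
    - {"dp": [-46, 0, 58], "roll": 0, "jaw": 0}

```text
time_s: 8.7
tcp_pos: [0.5833, 0.0141, 0.2468]
eef_rot: [180.0, -0.1, 8.8]
contact_force: [1.0, -1.2, 0.5]
gripper_width: 0.0006
gripper_force: 0.6
```

```bash
python3 ch.py
```

```text
chest xyz of tcp mm [-36.   -2.3 246.8] [ 1.7999e+02 -1.0000e-01  8.7800e+00] [ 1.  -1.2  0.5] 8.7
```

Call:
send_rows:
  steps:
    - {"dp": [-4, 0, 10], "roll": 0, "jaw": 0}
    - {"dp": [-9, 0, 20], "roll": 0, "jaw": 0}
    - {"dp": [-14, 0, 32], "roll": 0, "jaw": 0}
    - {"dp": [-18, 0, 44], "roll": 0, "jaw": 0}
    - {"dp": [-21, 0, 56], "roll": 0, "jaw": 0}

```text
time_s: 9.32
tcp_pos: [0.5625, 0.0112, 0.1897]
eef_rot: [180.0, -0.0, 8.8]
contact_force: [0.5, -0.3, 0.0]
gripper_width: 0.0
gripper_force: 0.5
```

```bash
python3 ch.py
```

```text
chest xyz of tcp mm [-57.   -1.9 189.7] [180.    -0.     8.78] [ 0.5 -0.3  0. ] 9.325
```

Call:
send_rows:
  steps:
    - {"dp": [-1, 0, 6], "roll": 0, "jaw": 0}
    - {"dp": [-2, 0, 12], "roll": 0, "jaw": 0}
    - {"dp": [-3, 0, 17], "roll": 0, "jaw": 0}
    - {"dp": [-3, 0, 21], "roll": 0, "jaw": 0}

```text
time_s: 9.82
tcp_pos: [0.5597, 0.0108, 0.1694]
eef_rot: [-180.0, -0.0, 8.8]
contact_force: [-0.3, -0.6, 1.2]
gripper_width: 0.0004
gripper_force: 0.4
```

Call:
send_rows:
  steps:
    - {"dp": [0, 0, 1], "roll": 0, "jaw": 0}
    - {"dp": [0, 0, 2], "roll": 0, "jaw": 0}

```text
time_s: 10.07
tcp_pos: [0.5596, 0.0108, 0.1676]
eef_rot: [180.0, 0.0, 8.8]
contact_force: [-1.2, 0.2, 0.1]
gripper_width: 0.0005
gripper_force: 0.4
```

Call:
send_rows:
  steps:
    - {"dp": [0, 0, 1], "roll": 0, "jaw": 0}
    - {"dp": [0, 0, 2], "roll": 0, "jaw": 0}

```text
time_s: 10.32
tcp_pos: [0.5597, 0.0107, 0.1667]
eef_rot: [180.0, -0.0, 8.8]
contact_force: [-6.6, 2.3, 15.1]
gripper_width: 0.0005
gripper_force: 7.5
```

Call:
send_rows:
  steps:
    - {"dp": [0, 0, 1], "roll": 0, "jaw": 0}
    - {"dp": [0, 0, 1], "roll": 0, "jaw": 0}

```text
time_s: 10.58
tcp_pos: [0.5597, 0.0107, 0.1667]
eef_rot: [180.0, -0.1, 8.8]
contact_force: [-7.2, 1.1, 16.1]
gripper_width: 0.0001
gripper_force: 8.2
```

Hard stop at the shut height (166.7 against 166.5 mm expected). Lifting off straight and checking.

Call:
send_rows:
  steps:
    - {"dp": [0, 0, -10], "roll": 0, "jaw": 0}
    - {"dp": [0, 0, -50], "roll": 0, "jaw": 0}
    - {"dp": [0, 0, -110], "roll": 0, "jaw": 0}
    - {"dp": [-40, 0, -150], "roll": 0, "jaw": 0}
    - {"dp": [-95, 0, -170], "roll": 0, "jaw": 0}

```text
time_s: 11.2
tcp_pos: [0.4662, -0.0037, 0.3367]
eef_rot: [-180.0, -0.1, 8.8]
contact_force: [0.1, 1.3, -0.3]
gripper_width: 0.0004
gripper_force: 0.0
```

Call:
send_rows:
  steps:
    - {"dp": [0, -50, 0], "roll": 0, "jaw": 0}
    - {"dp": [0, -110, 0], "roll": 0, "jaw": 0}
    - {"dp": [0, -170, 0], "roll": 0, "jaw": 0}
    - {"dp": [0, -170, 0], "roll": 0, "jaw": 0}

```text
time_s: 11.7
tcp_pos: [0.4392, 0.1676, 0.3346]
eef_rot: [-180.0, -0.0, 9.0]
contact_force: [0.2, -0.9, -0.4]
gripper_width: 0.0004
gripper_force: 0.0
```

Run:
```python
from plant import r
import cv2,numpy as np
a=r.capture("side")["image"][145:325,200:440];b=r.capture("top")["image"][145:265,260:420]
cv2.imwrite("pics/e.png",np.hstack([cv2.resize(a,(400,300),interpolation=3),cv2.resize(b,(400,300),interpolation=3)]))
```

```text
(no output)
```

View pics/e.png

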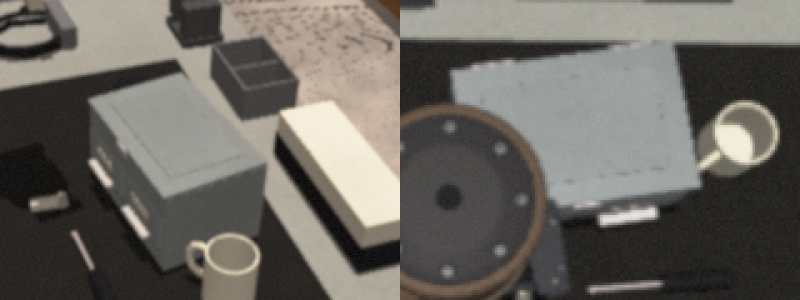

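The lid lies flat on the chest (180,135), both drawers are home, and everything else is in place.

```bash
python3 -c "
from plant import r
print(r.close_job())"
```

```text
the job is handed in; nothing more can be done
None
```

I pushed both drawers fully home, then shut the lid, and handed the job in at about 12 s; the last pictures show the chest closed and the things around it in place, but no verdict came back.

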